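# Pack the tin tube and cover it

## Robot

A 7-joint arm with a two-finger parallel gripper is mounted at the origin on the work surface. World frame = base frame: x ahead of the robot, y to its left, z up, the work surface at z = 0. Lengths are in m, angles in rad, forces in N, time in s.
With the tool pointing down it reaches from about 0.35 to 0.9 m from the base axis. Payload 8.1 kg.
Tool frame: the origin (TCP) lies on the centre line of the jaws, within the pads' length; the fingertips stand 14 mm ahead of it and the grasp point (between the pads) lies 5 mm behind it; z points along the fingers, y is the direction in which the jaws open and shut (so a half turn about z gives the same grasp; the last joint's range is limited). The gripper opens to 92 mm and grips with 3 to 60 N. Pads are 19 mm wide; open, the fingers measure 130 mm over their backs; the gripper's body (75 mm by 190 mm) begins 47 mm behind the grasp point.
Start: joints at [-1.275, 0.434, 0.025, 1.573, -0.012, 1.134, -0.075], TCP at [0.243, 0.576, 0.241] pointing down, gripper open.
Joint ranges: [-2.62, 2.62], [-0.44, 2.09], [-1.27, 1.32], [0.08, 2.57], [-1.32, 4.46], [0.12, 2], [-2.74, 2.74]. Speed limits (rad/s): [2.22, 2.22, 3.01, 3.01, 3.14, 3.14, 3.14].

## Interface

Orientations are given as a rotation vector (axis times angle).
In Python, from cell import observe, eyes, arm gives the robot as it stands.
- The arm moves only by the tool step_arm, never from a script. Its argument "series" is a list that holds one entry, the list of rows, each a list of 5 numbers: the finger opening in m, from 0 to 0.0918, then the shift along the world's x, y, z in m, then the turn about the world's z in degrees. In form: [[[hand, dx, dy, dz, spin], ...]]. A call has 1 to 20 rows; each row is the pose to reach, as a shift and turn from the pose measured when the call began; what a row does not reach only later rows make up. A row lasts 1/12 s, in which the tool goes at most 41.7 mm and 7.16 degrees, less where a joint would pass 70% of its speed; a pose out of reach is approached as far as the arm can. A call with a gripper value outside its range is refused whole. The fingers move at their own pace and stop on an object; "squeeze" is the grip in N (left out, the last holds). Time passes only in rows, so rows that repeat a pose let the fingers close. It gives the time, the measured TCP pose, the force and the opening at its end, in the units of the state.
- observe(): the state, without advancing time (a new reading comes with each control period).
- eyes.get_image(name): name is "side" or "top"; returns (picture, depth): 384x512x3 uint8, red, green, blue; 384x512 float32, m along the optical axis (not along the pixel's ray), 0 where there is no reading.
- eyes.camera_params(name): a dict with "intrinsics" (3x3 intrinsics, pixels), "position" and "attitude" of the camera in the world. Camera axes: x right, y down, z forward; pixel columns grow to the right and rows downward; lengths in m; the calibration is good to about 2 mm. A picture is of the moment at which its call begins. camera_params takes no time and is no camera call.
- arm.sign_off(): hands the job in, once; it reports no verdict.
The state is a dict: "clock": time; "joints": joint angles; "dq": joint speeds; "joint_efforts": joint torques, N m; "position": TCP position; "ee_rot": TCP orientation; "force": force on the tool from outside, world axes, zero at the start; "ft_torque": the same for the moment, N m; "width": opening from 0.0 (shut) to 1.0 (fully open).
Only numpy, scipy, OpenCV 4.12 (cv2) and the standard library are available. Lean on these libraries where they do the work, as an engineer would, in place of code of your own. Each camera call takes 0.05 s, during which the arm holds its last target.

## Task

Put the loose round tin into the mouth of the clear tin tube, on top of the tin already in it, then press the stack down with the beech stomper until the tube's sliding floor is fully home, and press firmly there. Stand the stomper upright on the beech board again and swing the tube's cover fully shut over the mouth. Leave the other things where they are.

Things in the scene. Friction and masses are not known exactly. Their poses are not given: they have to be found in the camera images.
- tube_mouth (a point): Centre of the mouth (rim plane) of the tin tube: a clear upright tube fixed to the counter by a round beech foot (170 mm across, 18 mm high). Rim 165 mm above the counter. Bore 65 mm; 72 mm outside; the top 10 mm flares to 72 mm inside, 79 mm outside. z is up, x points from the tube's axis to the cover's hinge post. Inside is a level sliding floor that carries the lower tin.
- lifter (a joint): How far the tube's sliding floor has been pressed down, in m: 0 at its highest (its top 81 mm above the counter) to 0.055 fully home on a hard stop (its top 26 mm above the counter). It rubs: about 9 N of downward load in all moves it (the tins' own weight is about 2.5 N of that), it carries the two tins without moving and stays where it is left. On the stop a push of about 15 N is firm. Starts between 0 and 0.01.
- cover (a joint): Angle of the swing cover in rad: 0 = shut, centred over the mouth, at a stop; grows anticlockwise seen from above as it opens, to 2.5. It turns about the upright hinge post, with slight friction (a push of about 0.5 N at the peg), and stays where it is left. Beech disc, 92 mm across, 5 mm thick, its underside 167 mm above the counter, so it passes just over the rim; it shuts only if no tin stands proud of the rim. Starts open, 1.7 to 2.3.
- cover_hinge (a point): Point on the cover's hinge axis, 167 mm above the counter, 62 mm from the tube's axis along tube_mouth's x. The hub there is 24 mm across and its top 177 mm above the counter. Fixed with the tube.
- cover_peg (a point): Middle of the beech finger peg that stands on the cover: 14 mm across, from 172 to 202 mm above the counter; this point is 187 mm up and 92 mm from the hinge axis (the disc's centre is 62 mm from the hinge axis, on the same line). Push it sideways to swing the cover.
- lower_tin_center (a point): Centre of the tin that already lies in the tube on the sliding floor: same as the loose tin, 60 mm across, 52 mm high; z is its axis.
- loose_tin_center (a point): Centre (half-way up, 26 mm) of the loose round aluminium tin, 60 mm across, 52 mm high, about 120 g, standing on the counter to the right of the tube; z is its axis.
- stomper_center (a point): Centre (half-way up) of the beech stomper: a rod 180 mm tall standing upright on the board. Foot 54 mm across and 22 mm high, tapering until 40 mm up to a plain round shaft 30 to 28 mm across that runs to the top; about 200 g. z is its axis, up.
- board: Fixed beech board, 240 mm along its x, 150 mm along its y, 18 mm thick; origin at the centre of its underside. The stomper stands on its +x half, the mill near its -x end.
- mill: Bystander: dark wood pepper mill, 52 mm across, 150 mm tall, standing on the board; origin under its foot.
- butter_dish: Bystander: green butter dish, 100 x 170 mm, 78 mm high; origin under its centre.
- jar: Bystander: empty glass jar with a steel lid, 84 mm across, 119 mm tall; origin under its centre.
- mug: Bystander: white mug, 80 mm across, 90 mm tall, handle to its +y; origin under its centre.
- tongs: Bystander: steel toast tongs lying flat along their x, 245 mm long, 60 mm wide, about 10 mm high; origin about half-way along.
Mind the look-alikes: they are no part of the job. Leave any purple look-alike of the part that bears loose_tin_center alone. Leave any green look-alike of the part that bears stomper_center alone.

How it is judged:
By the outcome, as a careful person would: the job done as asked, in the order asked, and still so for the second after the job is handed in, with the robot touching nothing.
It also fails if it takes over 72 s, if anything falls off the work surface, if the arm or the gripper's body presses on something with over 40 N, if the wrist force passes 120 N, or if a joint passes its speed limit or range.

## Working session

There is one attempt and no reset: what is moved stays moved. The work goes in short steps, Python scripts to look and compute and a tool call to move; the robot and the scene stay as the last step left them, time stands still between calls to the robot, and variables do not carry over. Pictures are saved under pics/ and viewed, and the job is handed in when it is done.

Besides the shell and the picture viewer there is one more tool, called after "Request:" as a command line: name --argument value ..., lists and objects as JSON in quotes. step_arm: Moves the arm, as the interface text tells. Its arguments: {"type":"object","properties":{"series":{"type":"array"},"squeeze":{"type":"number"}},"required":["series"]}

```bash
mkdir -p pics
cat > h.py <<'E'
import numpy as np,cv2
from scipy.spatial.transform import Rotation as R
from cell import observe,eyes,arm
def grab(n,tag):
    im,d=eyes.get_image(n); cv2.imwrite(f'pics/{tag}.png',im[:,:,::-1]); np.savez(f'{tag}.npz',im=im,d=d); return im,d
def cam(n):
    p=eyes.camera_params(n); A=np.array(p['attitude'],float)
    if A.shape==(3,3): M=A
    elif A.size==3: M=R.from_rotvec(A).as_matrix()
    else: M=R.from_quat(A).as_matrix()
    return np.array(p['intrinsics']),np.array(p['position']),M
def cloud(n,d):
    K,t,M=cam(n); v,u=np.mgrid[:d.shape[0],:d.shape[1]]
    c=np.stack([(u-K[0,2])/K[0,0]*d,(v-K[1,2])/K[1,1]*d,d],-1)
    return c@M.T+t
def proj(n,P):
    K,t,M=cam(n); c=(np.atleast_2d(P)-t)@M; q=c@K.T; return q[:,:2]/q[:,2:]
E
python3 - <<'E'
from h import *
for n in('side','top'):
    grab(n,n+'0'); print(eyes.camera_params(n))
print(observe())
E
```

```text
{'intrinsics': array([[457.33063649,   0.        , 259.49617361],
       [  0.        , 457.33063649, 192.55145736],
       [  0.        ,   0.        ,   1.        ]]), 'position': array([-0.23460572, -0.79101738,  0.79978196]), 'attitude': array([-1.97861848,  0.79330906, -0.46641196])}
{'intrinsics': array([[427.22964358,   0.        , 252.52985309],
       [  0.        , 427.22964358, 191.25523359],
       [  0.        ,   0.        ,   1.        ]]), 'position': array([0.28350213, 0.01909263, 1.52207065]), 'attitude': array([-2.16169159,  2.05132609, -0.21899346])}
{'clock': 0.1, 'joints': array([-1.27457688,  0.43517243,  0.02498802,  1.57398049, -0.01163359,
        1.13403488, -0.07509618]), 'dq': array([ 0.0003719 , -0.00097739, -0.00075221, -0.00304806,  0.00154683,
       -0.00062903, -0.00023018]), 'joint_efforts': array([ 2.64354814e-03, -6.69126892e+01,  9.87796560e-01, -3.15145040e+01,
       -6.04989985e-02,  3.73837841e-02,  4.02558285e-06]), 'position': array([0.24258066, 0.57552555, 0.24002164]), 'ee_rot': array([-6.22427200e-01, -3.07913088e+00,  2.25941282e-03]), 'force': array([0.42422814, 0.01960151, 0.24998203]), 'ft_torque': array([ 0.01822125,  0.00856434, -0.01336928]), 'width': 1.001734642294122}
```

View pics/side0.png

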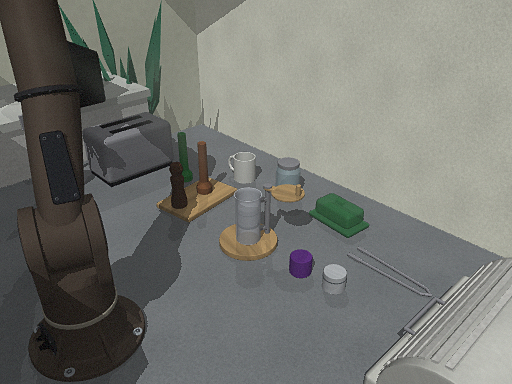

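View pics/top0.png

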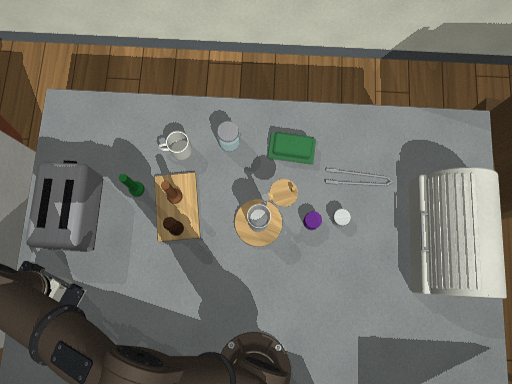

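Top view: white loose tin at (342,217), with its purple look-alike at (313,220). The red-brown stomper is on the board at (172,192), with its green look-alike off the board at (131,185). The mill is at (172,227), the tube at (259,216) and the open cover at (284,193). I'll measure these next and enlarge the candidates.

Run:
```python
from h import *
cl={}
for n in('top','side'):
    z=np.load(n+'0.npz'); im,d=z['im'],z['d']; P=cloud(n,d); cl[n]=(im,d,P)
def circ(p):
    A=np.c_[2*p[:,:2],np.ones(len(p))]; s=np.linalg.lstsq(A,(p[:,:2]**2).sum(1),rcond=None)[0]; return s[:2],np.sqrt(s[2]+s[:2]@s[:2])
def rep(n,box,zlo,zhi,lab):
    im,d,P=cl[n]; u0,u1,v0,v1=box
    p=P[v0:v1,u0:u1].reshape(-1,3); dd=d[v0:v1,u0:u1].ravel()
    p=p[(dd>0)&(p[:,2]>zlo)&(p[:,2]<zhi)]
    if len(p)<4: print(n,lab,len(p));return
    (c,s,a)=cv2.minAreaRect(p[:,:2].astype(np.float32)*1000)
    e,r=cv2.minEnclosingCircle(p[:,:2].astype(np.float32)*1000)
    print(n,lab,len(p),'med',p.mean(0).round(4),'rect',np.round(c,1),np.round(s,1),round(a,1),'enc',np.round(e,1),round(r,1),'z',p[:,2].min().round(3),p[:,2].max().round(3))
rep('top',(325,360,200,235),.045,.07,'tin')
rep('top',(298,327,205,235),.045,.07,'purple')
rep('top',(155,192,170,210),.17,.23,'stomper top')
rep('top',(155,192,170,210),.03,.07,'stomper low')
rep('top',(155,192,205,245),.14,.2,'mill top')
rep('top',(235,275,195,240),.158,.175,'rim')
rep('top',(230,290,190,250),.012,.025,'foot')
rep('top',(262,302,172,212),.164,.179,'cover')
rep('top',(262,302,172,212),.19,.21,'peg')
rep('top',(262,302,165,215),.174,.21,'peg/hub')
rep('top',(145,205,165,245),.012,.024,'board')
rep('side',(310,360,255,300),.045,.06,'tin')
rep('side',(190,220,135,205),.185,.23,'stomper top')
rep('side',(190,220,135,205),.06,.15,'stomper shaft')
rep('side',(190,220,135,205),.02,.04,'stomper foot')
rep('side',(228,275,180,215),.155,.175,'rim')
rep('side',(265,310,175,205),.164,.175,'cover')
rep('side',(265,310,175,205),.185,.21,'peg')
rep('side',(215,285,215,260),.014,.022,'foot')
im=cl['top'][0]; im2=cl['side'][0]
a=cv2.resize(im[160:240,110:210],None,fx=4,fy=4); b=cv2.resize(im[160:240,260:360],None,fx=4,fy=4)
cv2.imwrite('pics/c1.png',np.hstack([a,b])[:,:,::-1])
cv2.imwrite('pics/c2.png',cv2.resize(im2[130:300,160:360],None,fx=3.5,fy=3.5)[:,:,::-1])
```

```text
top tin 226 med [ 0.5249 -0.2791  0.0516] rect [ 525.6 -279.3] [55.9 58. ] 46.1 enc [ 525.4 -279.5] 30.0 z 0.045 0.06
top purple 225 med [ 0.5103 -0.1796  0.0516] rect [ 509.6 -180.1] [56.5 56.5] 2.7 enc [ 510.6 -180.3] 29.9 z 0.045 0.062
top stomper top 77 med [0.5715 0.3111 0.1933] rect [573.  312.4] [26.9 24.9] 48.9 enc [573.1 312.6] 14.3 z 0.171 0.203
top stomper low 112 med [0.5679 0.3063 0.0462] rect [578.4 338.5] [105.   51.5] 80.1 enc [586.8 337.6] 54.7 z 0.03 0.069
top mill top 138 med [0.4577 0.2951 0.1618] rect [459.1 297. ] [40.1 38.5] 10.2 enc [458.9 297.1] 21.3 z 0.143 0.175
top rim 167 med [0.5154 0.0014 0.1658] rect [515.6   7. ] [ 76.9 114.3] 79.5 enc [515.5  -1.7] 60.9 z 0.158 0.175
top foot 1126 med [0.486  0.0106 0.0177] rect [496.2  10.2] [167.7 163.9] 2.5 enc [497.   10.5] 85.1 z 0.012 0.025
top cover 658 med [ 0.5727 -0.06    0.1716] rect [570.5 -52.6] [ 89.7 121.3] 18.4 enc [564.7 -53.3] 62.1 z 0.164 0.179
top peg 16 med [ 0.5834 -0.0942  0.2012] rect [583.4 -94.2] [13.1 10.4] 83.2 enc [584.5 -94.6] 7.3 z 0.192 0.205
top peg/hub 156 med [ 0.5691 -0.0545  0.178
[... 447 characters left out ...]
er shaft 215 med [0.5676 0.3036 0.1049] rect [567.3 307.4] [24.7 30.8] 39.5 enc [569.8 310.1] 17.3 z 0.06 0.15
side stomper foot 254 med [0.5648 0.2977 0.0245] rect [588.  326.8] [224.2 101.4] 53.5 enc [567.2 342.8] 114.2 z 0.02 0.04
side rim 291 med [0.5116 0.0017 0.164 ] rect [509.7  -2.9] [ 80.6 110.4] 44.4 enc [514.6  -2.2] 60.1 z 0.155 0.175
side cover 418 med [ 0.569  -0.0654  0.173 ] rect [574.8 -67.2] [95.5 91.6] 72.9 enc [569.1 -59.9] 55.8 z 0.166 0.175
side peg 40 med [ 0.5823 -0.0983  0.1963] rect [583.9 -96.8] [15.1 11.1] 48.1 enc [584.4 -97. ] 7.8 z 0.186 0.205
side foot 1020 med [ 0.4771 -0.009   0.019 ] rect [490.8   2.6] [159.2 166.9] 48.2 enc [494.2   7.1] 86.9 z 0.014 0.022
```

View pics/c1.png

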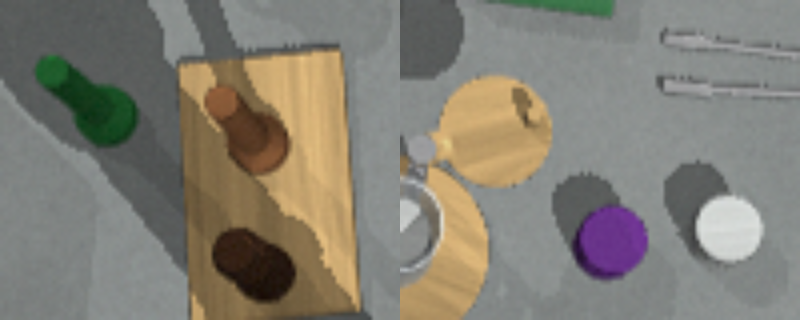

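View pics/c2.png

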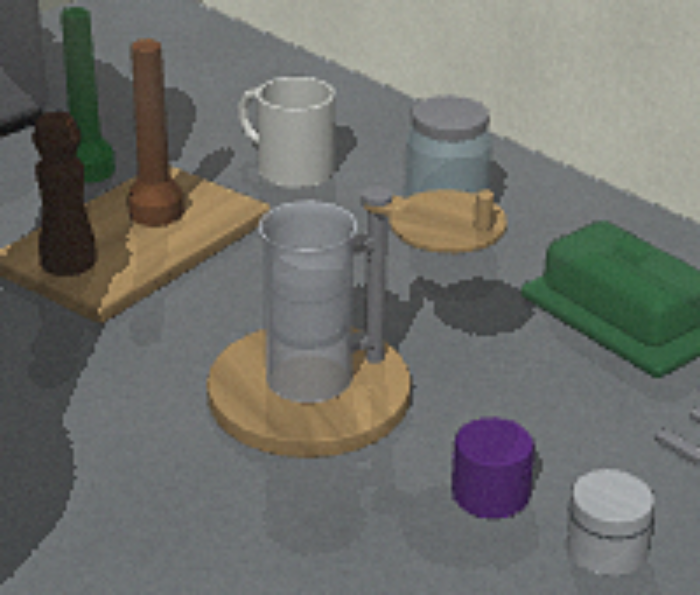

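The crops confirm the white (aluminium) tin at (342,217) and the red-brown stomper on the board's +x half. Next I'll refine the tube, hub, cover and stomper fits.

Run:
```python
from h import *
from scipy.optimize import least_squares
def circ(p,r=None):
    c0=p[:,:2].mean(0)
    f=(lambda q:np.hypot(*(p[:,:2]-q[:2]).T)-(q[2] if r is None else r))
    s=least_squares(f,[*c0,.03],loss='soft_l1',f_scale=.002); return s.x.round(4)
for n in('top','side'):
    z=np.load(n+'0.npz'); im,d=z['im'],z['d']; P=cloud(n,d).reshape(-1,3); ok=d.ravel()>0; P=P[ok]
    r=np.hypot(P[:,0]-.497,P[:,1]-.009)
    m=(abs(P[:,2]-.165)<.006)&(r<.043)&(r>.03)
    print(n,'rim',m.sum(),circ(P[m]),P[m].mean(0),np.array(cv2.minEnclosingCircle(P[m][:,:2].astype(np.float32))[0]),cv2.minEnclosingCircle(P[m][:,:2].astype(np.float32))[1])
    m=(abs(P[:,2]-.018)<.004)&(r<.095)
    q=P[m][:,:2].astype(np.float32); h=cv2.convexHull(q)[:,0]; print(' foot hull',circ(h))
    # hub
    m=(abs(P[:,2]-.177)<.004)&(np.hypot(P[:,0]-.535,P[:,1]+.01)<.06)
    print(' near hub z177',m.sum())
    m=(abs(P[:,2]-.172)<.004)&(np.hypot(P[:,0]-.573,P[:,1]+.062)<.055)
    h=cv2.convexHull(P[m][:,:2].astype(np.float32))[:,0]; print(' cover',P[m].mean(0).round(4),circ(h),circ(h,.046)[:2])
    m=(P[:,2]>.19)&(np.hypot(P[:,0]-.584,P[:,1]+.095)<.02); print(' peg',P[m].mean(0))
    m=(P[:,2]>.165)&(P[:,2]<.19)&(np.hypot(P[:,0]-.54,P[:,1]+.025)<.022); print(' hub',m.sum(),P[m].mean(0), im.reshape(-1,3)[ok][m].mean(0))
    a=np.hypot(P[:,0]-.571,P[:,1]-.309)
    for lo,hi in((.19,.205),(.15,.19),(.1,.15),(.06,.1),(.02,.042)):
        m=(a<.045)&(P[:,2]>lo)&(P[:,2]<hi); print(' st',lo,m.sum(),P[m].mean(0).round(4))
    m=(a<.02)&(P[:,2]>.06)&(P[:,2]<.19);print(' shaft fit',circ(P[m],.0147))
    # intensity crop
    im2=cv2.resize(im[185:235,235:285] if n=='top' else im[180:230,235:285],None,fx=10,fy=10); cv2.imwrite(f'pics/hub_{n}.png',im2[:,:,::-1])
```

```text
top rim 111 [0.4966 0.0104 0.0365] [0.49849225 0.01106859 0.16355111] [0.49688521 0.01006638] 0.03898759186267853
 foot hull [0.4963 0.0101 0.0838]
 near hub z177 109
 cover [ 0.5738 -0.063   0.1717] [ 0.5752 -0.0649  0.0456] [ 0.5751 -0.0646]
 peg [ 0.58337908 -0.09416866  0.20119774]
 hub 59 [ 0.5493424  -0.02653259  0.17238097] [181.15254237 158.47457627 122.        ]
 st 0.19 61 [0.5727 0.3125 0.197 ]
 st 0.15 30 [0.5668 0.3059 0.1691]
 st 0.1 37 [0.5672 0.3052 0.1242]
 st 0.06 26 [0.5658 0.3062 0.0814]
 st 0.02 98 [0.5632 0.3031 0.027 ]
 shaft fit [0.575  0.3139 0.03  ]
side rim 164 [0.496  0.0083 0.0365] [0.49907322 0.01056447 0.16382116] [0.49811816 0.00797494] 0.041796788573265076
 foot hull [0.4954 0.0071 0.0847]
 near hub z177 141
 cover [ 0.5694 -0.066   0.1732] [ 0.5747 -0.0671  0.0468] [ 0.5749 -0.0675]
 peg [ 0.58275662 -0.098052    0.19907099]
 hub 66 [ 0.54808667 -0.02191649  0.17374542] [132.03030303 119.34848485 101.04545455]
 st 0.19 43 [0.5698 0.3075 0.1967]
 st 0.15 99 [0.5682 0.3039 0.169 ]
 st 0.1 121 [0.5679 0.3038 0.1244]
 st 0.06 94 [0.5674 0.3034 0.0798]
 st 0.02 143 [0.5633 0.2962 0.028 ]
 shaft fit [0.5747 0.3129 0.03  ]
```

View pics/hub_top.png

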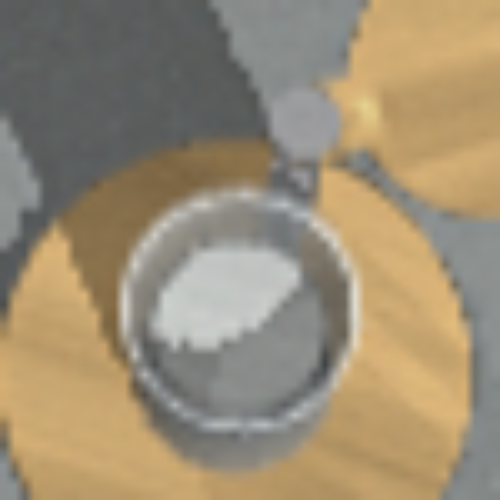

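View pics/hub_side.png

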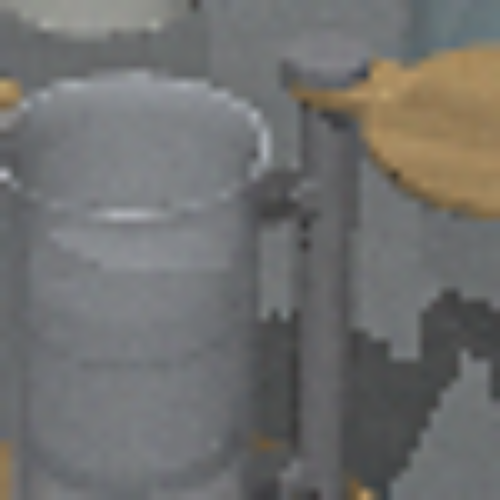

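```bash
cat >> h.py <<'E'
def back(n,u,v,z):
    K,t,M=cam(n); r=M@np.linalg.inv(K)@np.array([u,v,1.]); return t+r*(z-t[2])/r[2]
def yaw(): 
    m=R.from_rotvec(observe()['ee_rot']).as_matrix(); return np.degrees(np.arctan2(m[1,1],m[0,1]))
E
python3 - <<'E'
from h import *
print('hub top',back('top',265.5,197.2,.177),'side',back('side',235+32.5,180+5.8,.177))
print('rim top',back('top',258.9,216,.165),'side',back('side',235+14,180+14.5,.165))
t=np.array([.4965,.009]);h=(back('top',265.5,197.2,.177)+back('side',267.5,185.8,.177))[:2]/2
print('hub dir',np.degrees(np.arctan2(*(h-t)[::-1])),np.hypot(*(h-t)),'peg ang',np.degrees(np.arctan2(-.096-h[1],.583-h[0])),np.hypot(-.096-h[1],.583-h[0]),'disc',np.degrees(np.arctan2(-.066-h[1],.575-h[0])), h)
print('jaw yaw',yaw())
E
```

```text
hub top [ 0.55563549 -0.00898199  0.177     ] side [ 0.55525031 -0.01003469  0.177     ]
rim top [0.49548179 0.00909441 0.165     ] side [0.49906467 0.00514326 0.165     ]
hub dir -17.432525446652345 0.06178045119098287 peg ang -72.32760635307478 0.0907755540914531 disc -70.90443095221814 [ 0.5554429  -0.00950834]
jaw yaw 67.14401600004906
```

Request:
step_arm --series '[[[0.09,0,0,0.06,0],[0.09,0,0,0.06,0],[0.09,0.282,-0.855,0.06,-59],[0.09,0.282,-0.855,0.06,-59],[0.09,0.282,-0.855,0.06,-59],[0.09,0.282,-0.855,0.06,-59],[0.09,0.282,-0.855,0.06,-59],[0.09,0.282,-0.855,0.06,-59],[0.09,0.282,-0.855,0.06,-59],[0.09,0.282,-0.855,0.06,-59],[0.09,0.282,-0.855,0.06,-59],[0.09,0.282,-0.855,0.06,-59],[0.09,0.282,-0.855,0.06,-59],[0.09,0.282,-0.855,0.06,-59],[0.09,0.282,-0.855,0.06,-59],[0.09,0.282,-0.855,0.06,-59],[0.09,0.282,-0.855,0.06,-59],[0.09,0.282,-0.855,0.06,-59],[0.09,0.282,-0.855,0.06,-59],[0.09,0.282,-0.855,0.06,-59]]]' --squeeze 15

```text
clock: 1.77
position: [0.4776, -0.1386, 0.3001]
ee_rot: [-2.057, -2.374, 0.001]
force: [1.0, 0.6, 0.4]
width: 0.98
```

Request:
step_arm --series '[[[0.09,0.047,-0.141,0,0],[0.09,0.047,-0.141,0,0],[0.09,0.047,-0.141,0,0],[0.09,0.047,-0.141,0,0],[0.09,0.047,-0.141,-0.1,0],[0.09,0.047,-0.141,-0.19,0],[0.09,0.047,-0.141,-0.19,0],[0.09,0.047,-0.141,-0.19,0],[0.09,0.047,-0.141,-0.19,0],[0.09,0.047,-0.141,-0.19,0],[0.09,0.047,-0.141,-0.19,0]]]'

```text
clock: 2.68
position: [0.5238, -0.2794, 0.1094]
ee_rot: [-2.055, -2.372, 0.003]
force: [0.4, 0.1, -0.1]
width: 0.983
```

Run:
```python
from h import *
im,d=grab('side','s1'); cv2.imwrite('pics/s1c.png',cv2.resize(im[150:320,230:430],None,fx=3.5,fy=3.5)[:,:,::-1])
im,d=grab('top','t1'); cv2.imwrite('pics/t1c.png',cv2.resize(im[150:270,270:410],None,fx=5,fy=5)[:,:,::-1])
o=observe();print(o['position'],yaw(),o['force'])
```

```text
[ 0.52548436 -0.28044586  0.11190932] 8.180577028429134 [0.14302168 0.06924374 0.49849038]
```

View pics/s1c.png

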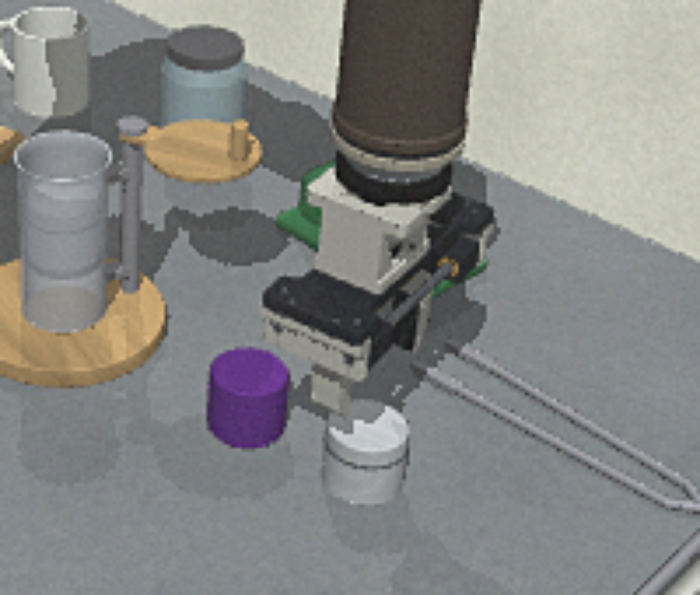

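View pics/t1c.png

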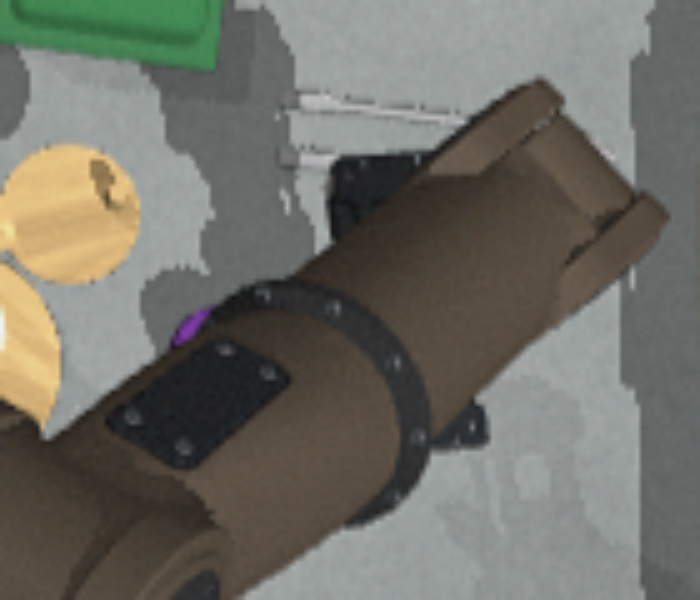

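The side crop shows the open fingers above the white tin (crop (365,440)), and the purple tin stands clear to the left. I'll descend and grip.

Request:
step_arm --series '[[[0.09,-0.001,0.001,-0.03,0],[0.09,-0.001,0.001,-0.05,0],[0.09,-0.001,0.001,-0.064,0],[0.09,-0.001,0.001,-0.064,0],[0.09,-0.001,0.001,-0.064,0],[0.05,-0.001,0.001,-0.064,0],[0.05,-0.001,0.001,-0.064,0],[0.05,-0.001,0.001,-0.064,0],[0.05,-0.001,0.001,-0.064,0],[0.05,-0.001,0.001,-0.064,0],[0.05,-0.001,0.001,-0.064,0],[0.05,-0.001,0.001,-0.064,0],[0.05,-0.001,0.001,-0.064,0]]]' --squeeze 15

```text
clock: 3.87
position: [0.5249, -0.2795, 0.0484]
ee_rot: [2.056, 2.372, 0.001]
force: [-0.8, 0.9, 4.8]
width: 0.651
```

Request:
step_arm --series '[[[0.05,0,0,0.02,0],[0.05,0,0,0.06,0],[0.05,0,0,0.1,0],[0.05,0,0,0.14,0],[0.05,0,0,0.18,0],[0.05,0,0,0.22,0],[0.05,0,0,0.235,0],[0.05,0,0,0.235,0],[0.05,-0.014,0.14,0.235,30],[0.05,-0.014,0.14,0.235,30],[0.05,-0.014,0.14,0.235,30],[0.05,-0.014,0.14,0.235,30],[0.05,-0.028,0.2885,0.235,64],[0.05,-0.028,0.2885,0.235,64],[0.05,-0.028,0.2885,0.235,64],[0.05,-0.028,0.2885,0.235,64],[0.05,-0.028,0.2885,0.235,64],[0.05,-0.028,0.2885,0.235,64],[0.05,-0.028,0.2885,0.235,64],[0.05,-0.028,0.2885,0.235,64]]]'

```text
clock: 5.53
position: [0.4965, 0.0077, 0.2827]
ee_rot: [0.496, 3.101, 0.001]
force: [-0.0, -0.4, -1.5]
width: 0.645
```

Run:
```python
from h import *
im,d=grab('side','s2'); cv2.imwrite('pics/s2c.png',cv2.resize(im[120:290,160:360],None,fx=3.5,fy=3.5)[:,:,::-1])
P=cloud('side',d)
o=observe();print(o['position'],yaw(),o['force'],o['width'])
```

```text
[0.49667889 0.00766775 0.28292024] 71.86410439250137 [-0.01491861 -0.37880911 -1.45418285] 0.6514588695288379
```

View pics/s2c.png

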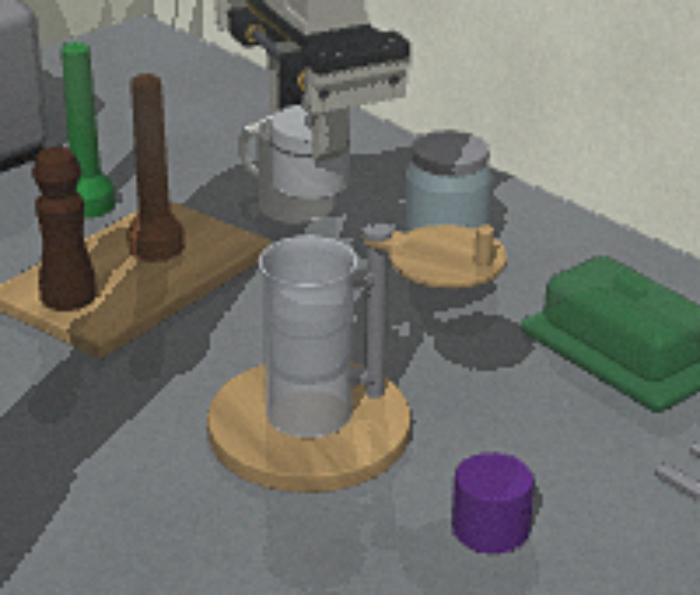

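The side crop shows the tin held level at (309,150), directly over the rim centre at (309,262), with the cover clear. I'll lower it in stages.

Request:
step_arm --series '[[[0.05,0,0.001,-0.03,0],[0.05,0,0.001,-0.055,0],[0.05,0,0.001,-0.065,0],[0.05,0,0.001,-0.072,0],[0.05,0,0.001,-0.078,0],[0.05,0,0.001,-0.084,0],[0.05,0,0.001,-0.084,0],[0.05,0,0.001,-0.084,0]]]'

```text
clock: 6.25
position: [0.497, 0.0086, 0.1993]
ee_rot: [0.495, 3.101, 0.001]
force: [-0.2, -0.2, -1.6]
width: 0.648
```

Run:
```python
from h import *
im,d=grab('side','s3'); cv2.imwrite('pics/s3c.png',cv2.resize(im[160:260,200:300],None,fx=6,fy=6)[:,:,::-1])
o=observe();print(o['position'],yaw(),o['force'],o['ft_torque'],o['width'])
```

```text
[0.49701349 0.00861977 0.19944189] 71.85075012762209 [-0.4955644   0.15325439 -2.22881519] [ 0.02949871  0.13259085 -0.03332413] 0.6455625623918374
```

View pics/s3c.png

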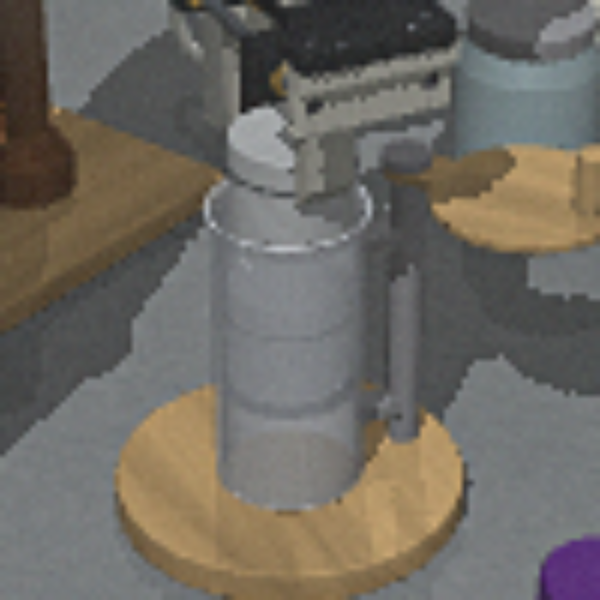

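The tin is in the mouth with no contact force. I'll lower it further.

Request:
step_arm --series '[[[0.05,0,0,-0.005,0],[0.05,0,0,-0.009,0],[0.05,0,0,-0.013,0],[0.05,0,0,-0.016,0],[0.05,0,0,-0.016,0],[0.05,0,0,-0.016,0]]]'

```text
clock: 6.8
position: [0.497, 0.0085, 0.1832]
ee_rot: [0.495, 3.101, 0.001]
force: [-0.9, 0.3, -2.6]
width: 0.647
```

Request:
step_arm --series '[[[0.066,0,0,0,0],[0.07,0,0,0,0],[0.08,0,0,0,0],[0.08,0,0,0,0],[0.08,0,0,0,0],[0.08,0,0,0.03,0],[0.08,0,0,0.07,0],[0.08,0,0,0.1,0],[0.08,0,0,0.1,0],[0.08,0,0,0.1,0]]]'

```text
clock: 7.63
position: [0.4981, 0.0086, 0.285]
ee_rot: [0.495, 3.097, 0.004]
force: [-0.3, 0.8, -0.2]
width: 0.871
```

Run:
```python
from h import *
im,d=grab('side','s4'); cv2.imwrite('pics/s4c.png',cv2.resize(im[160:260,200:300],None,fx=6,fy=6)[:,:,::-1])
P=cloud('side',d).reshape(-1,3); P=P[d.ravel()>0]
m=(np.hypot(P[:,0]-.4965,P[:,1]-.008)<.027)&(P[:,2]>.1)&(P[:,2]<.2)
print(np.histogram(P[m,2],bins=np.arange(.1,.2,.005)))
o=observe();print(o['position'],yaw(),o['force'],o['width'])
```

```text
(array([  0,   0,   0,   0,   0,   0,   0,   0,   0,   0,   0,   1,   5,
         8,   7, 147,  10,   0,   0]), array([0.1  , 0.105, 0.11 , 0.115, 0.12 , 0.125, 0.13 , 0.135, 0.14 ,
       0.145, 0.15 , 0.155, 0.16 , 0.165, 0.17 , 0.175, 0.18 , 0.185,
       0.19 , 0.195]))
[0.49714965 0.00862185 0.28354949] 71.85510255829259 [-1.30890366  0.03361712 -0.95687842] 0.8719095615595449
```

View pics/s4c.png

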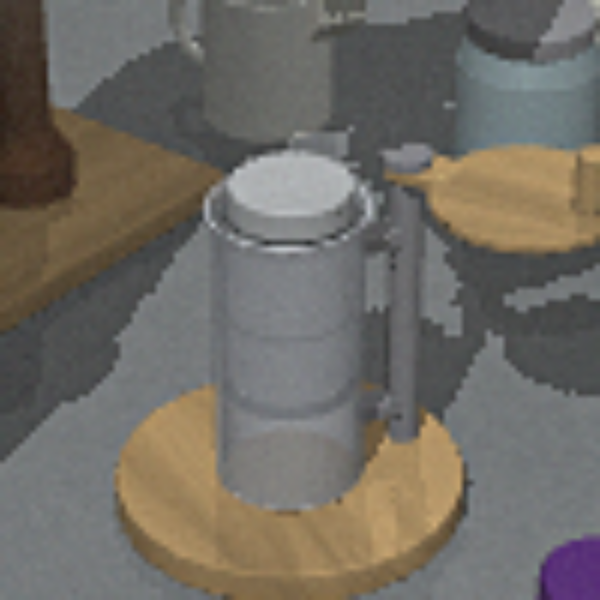

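The tin sits level on the lower tin, its top at about 0.178 m, which is about 13 mm proud of the rim as expected. Next is the stomper at about (0.572, 0.310).

Request:
step_arm --series '[[[0.06,0.075,0.3015,0,-27],[0.06,0.075,0.3015,0,-27],[0.06,0.075,0.3015,0,-27],[0.06,0.075,0.3015,0,-27],[0.06,0.075,0.3015,0,-27],[0.06,0.075,0.3015,0,-27],[0.06,0.075,0.3015,0,-27],[0.06,0.075,0.3015,0,-27],[0.06,0.075,0.3015,0,-27],[0.06,0.075,0.3015,0,-27],[0.06,0.075,0.3015,0,-27],[0.06,0.075,0.3015,-0.03,-27],[0.06,0.075,0.3015,-0.06,-27],[0.06,0.075,0.3015,-0.06,-27],[0.06,0.075,0.3015,-0.06,-27]]]'

```text
clock: 8.93
position: [0.5713, 0.3081, 0.2228]
ee_rot: [1.208, 2.899, -0.004]
force: [-0.5, -0.2, 0.1]
width: 0.651
```

Run:
```python
from h import *
im,d=grab('side','s5'); cv2.imwrite('pics/s5c.png',cv2.resize(im[100:220,140:270],None,fx=5,fy=5)[:,:,::-1])
im,d=grab('top','t5'); cv2.imwrite('pics/t5c.png',cv2.resize(im[140:260,100:230],None,fx=5,fy=5)[:,:,::-1])
o=observe();print(o['position'],yaw(),o['force'],o['width'])
```

```text
[0.57302158 0.30938489 0.22535364] 44.77780086495829 [-0.76074165  0.13864638  0.14559076] 0.6563046747613559
```

View pics/s5c.png

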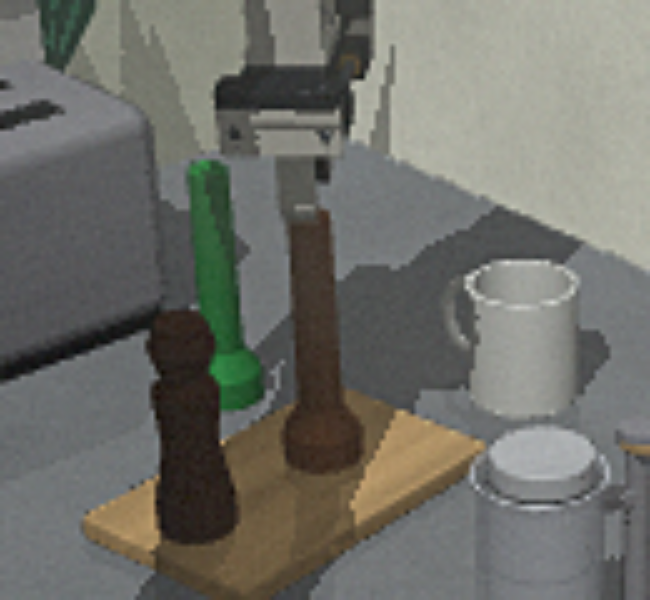

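View pics/t5c.png

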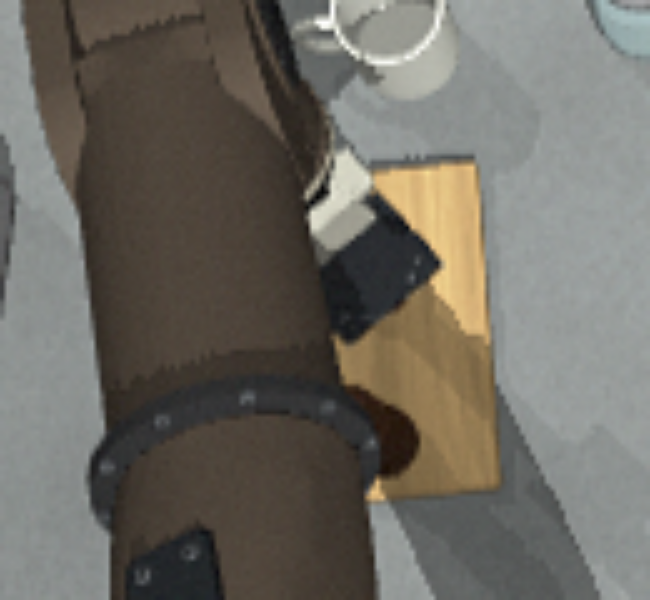

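The finger pair is centred on the red-brown shaft (crop (311,200)). The green one at (208,170) is clear. I'll descend and grip.

Request:
step_arm --series '[[[0.06,-0.0005,0.001,-0.03,0],[0.06,-0.0005,0.001,-0.055,0],[0.06,-0.0005,0.001,-0.072,0],[0.06,-0.0005,0.001,-0.072,0],[0.06,-0.0005,0.001,-0.072,0],[0.06,-0.0005,0.001,-0.072,0],[0.04,-0.0005,0.001,-0.072,0],[0.035,-0.0005,0.001,-0.072,0],[0.02,-0.0005,0.001,-0.072,0],[0.02,-0.0005,0.001,-0.072,0],[0.02,-0.0005,0.001,-0.072,0],[0.02,-0.0005,0.001,-0.072,0],[0.02,-0.0005,0.001,-0.072,0],[0.02,-0.0005,0.001,-0.072,0]]]' --squeeze 12

```text
clock: 10.2
position: [0.5726, 0.3105, 0.1535]
ee_rot: [1.206, 2.896, 0.004]
force: [0.0, -0.2, 1.1]
width: 0.31
```

Run:
```python
from h import *
im,d=grab('side','s6'); cv2.imwrite('pics/s6c.png',cv2.resize(im[100:220,140:270],None,fx=5,fy=5)[:,:,::-1])
o=observe();print(o['position'],yaw(),o['force'],o['ft_torque'],o['width']*.0918)
```

```text
[0.5726696  0.31045894 0.15351527] 44.77779461875839 [0.61553544 0.94652442 1.8729529 ] [-0.0504116  -0.01213015 -0.01265884] 0.028367164928835426
```

View pics/s6c.png

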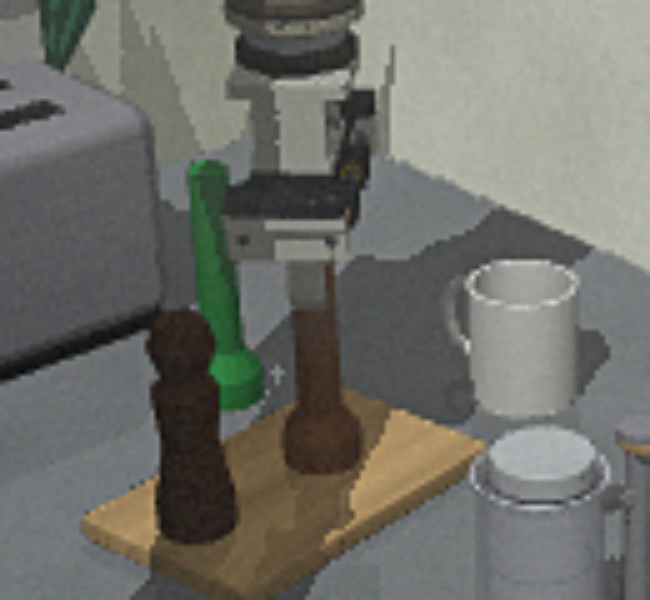

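Request:
step_arm --series '[[[0.02,0,0,0,0],[0.02,0,0,0,0],[0.02,0,0,0.02,0],[0.02,0,0,0.05,0],[0.02,0,0,0.09,0],[0.02,0,0,0.13,0],[0.02,0,0,0.17,0],[0.02,0,0,0.21,0],[0.02,0,0,0.21,0],[0.02,-0.019,-0.076,0.21,0],[0.02,-0.038,-0.151,0.21,0],[0.02,-0.057,-0.226,0.21,0],[0.02,-0.057,-0.226,0.21,0],[0.02,-0.076,-0.302,0.21,0],[0.02,-0.076,-0.302,0.21,0],[0.02,-0.076,-0.302,0.21,0],[0.02,-0.076,-0.302,0.21,0],[0.02,-0.076,-0.302,0.21,0],[0.02,-0.076,-0.302,0.21,0],[0.02,-0.076,-0.302,0.21,0]]]' --squeeze 50

```text
clock: 11.92
position: [0.4965, 0.0092, 0.3631]
ee_rot: [1.206, 2.897, 0.004]
force: [0.5, 0.7, -2.2]
width: 0.306
```

Run:
```python
from h import *
im,d=grab('side','s7'); cv2.imwrite('pics/s7c.png',cv2.resize(im[90:260,180:330],None,fx=3.5,fy=3.5)[:,:,::-1])
P=cloud('side',d).reshape(-1,3); P=P[d.ravel()>0]
a=np.hypot(P[:,0]-.4965,P[:,1]-.009)<.045
for lo,hi in((.18,.22),(.222,.235),(.235,.25),(.27,.3),(.3,.33),(.17,.182)):
    m=a&(P[:,2]>lo)&(P[:,2]<hi); print(lo,m.sum(),P[m].mean(0).round(4), P[m].min(0).round(4))
o=observe();print(o['position'],yaw(),o['force'],o['ft_torque'],o['width']*.0918)
```

```text
0.18 18 [0.4976 0.0065 0.1805] [ 0.4689 -0.0175  0.18  ]
0.222 30 [ 0.4834 -0.004   0.2324] [ 0.4678 -0.0184  0.2286]
0.235 110 [ 0.4831 -0.0042  0.2425] [ 0.4689 -0.0182  0.235 ]
0.27 114 [0.4891 0.0013 0.2849] [ 0.4801 -0.0066  0.2701]
0.3 116 [0.4893 0.001  0.3147] [ 0.4798 -0.0073  0.3003]
0.17 230 [0.4938 0.0039 0.1775] [ 0.4659 -0.0236  0.1701]
[0.49664495 0.0096943  0.36305986] 44.87483833352983 [-1.51961011  0.10406515 -2.32593536] [-0.03298712  0.00822973 -0.02795319] 0.02790801735117276
```

View pics/s7c.png

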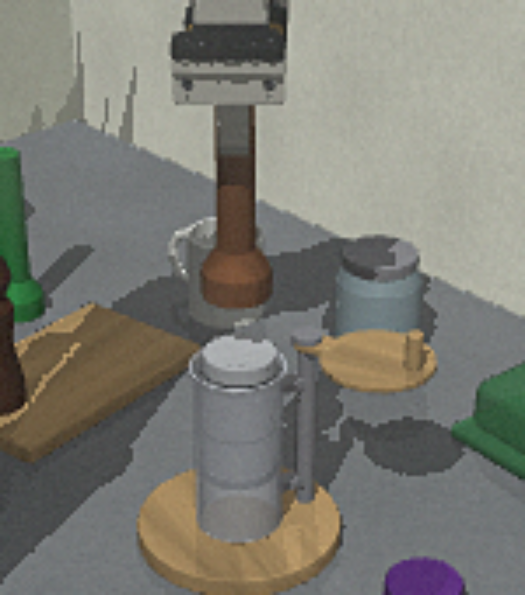

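The stomper hangs upright over the tin (crop column 237 against rim 239). I'll correct about 1.5 mm, lower it and start pressing.

Request:
step_arm --series '[[[0.02,0.001,-0.0015,-0.015,0],[0.02,0.001,-0.0015,-0.03,0],[0.02,0.001,-0.0015,-0.04,0],[0.02,0.001,-0.0015,-0.044,0],[0.02,0.001,-0.0015,-0.047,0],[0.02,0.001,-0.0015,-0.05,0],[0.02,0.001,-0.0015,-0.053,0],[0.02,0.001,-0.0015,-0.056,0],[0.02,0.001,-0.0015,-0.058,0],[0.02,0.001,-0.0015,-0.06,0],[0.02,0.001,-0.0015,-0.062,0],[0.02,0.001,-0.0015,-0.062,0]]]'

```text
clock: 12.97
position: [0.4977, 0.0082, 0.3009]
ee_rot: [1.204, 2.897, 0.004]
force: [0.4, 0.8, 1.1]
width: 0.304
```

Request:
step_arm --series '[[[0.02,0,0,-0.003,0],[0.02,0,0,-0.006,0],[0.02,0,0,-0.009,0],[0.02,0,0,-0.012,0],[0.02,0,0,-0.015,0],[0.02,0,0,-0.018,0],[0.02,0,0,-0.021,0],[0.02,0,0,-0.024,0],[0.02,0,0,-0.026,0],[0.02,0,0,-0.028,0],[0.02,0,0,-0.03,0],[0.02,0,0,-0.032,0],[0.02,0,0,-0.032,0]]]'

```text
clock: 14.05
position: [0.4976, 0.0083, 0.2685]
ee_rot: [1.204, 2.898, 0.004]
force: [0.7, 1.1, -0.9]
width: 0.307
```

Run:
```python
from h import *
im,d=grab('side','s8'); cv2.imwrite('pics/s8c.png',cv2.resize(im[120:270,190:320],None,fx=4,fy=4)[:,:,::-1])
o=observe();print(o['position'],yaw(),o['force'],o['ft_torque'],o['width']*.0918)
```

```text
[0.49748231 0.00826976 0.26849937] 44.87247628603961 [ 0.18796608  1.02750678 -0.03750545] [-0.01509955 -0.13898427 -0.02993042] 0.027650893366985365
```

View pics/s8c.png

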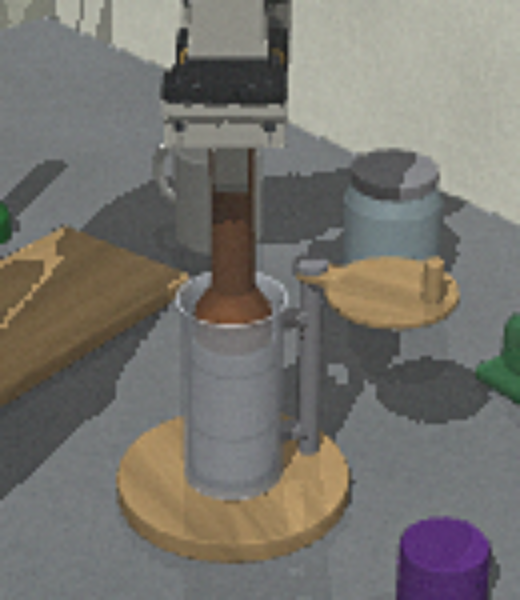

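The stack is nearly home, with the foot at about 0.133 and the stop at 0.130. I'll go slowly and watch the force.

Request:
step_arm --series '[[[0.02,0,0,-0.001,0],[0.02,0,0,-0.002,0],[0.02,0,0,-0.003,0],[0.02,0,0,-0.004,0],[0.02,0,0,-0.004,0]]]'

```text
clock: 14.52
position: [0.498, 0.0081, 0.2651]
ee_rot: [1.204, 2.897, 0.004]
force: [-1.6, 0.3, 10.3]
width: 0.302
```

Request:
step_arm --series '[[[0.02,0,0,-0.001,0],[0.02,0,0,-0.002,0],[0.02,0,0,-0.002,0],[0.02,0,0,-0.002,0]]]'

```text
clock: 14.85
position: [0.499, 0.0079, 0.265]
ee_rot: [1.203, 2.895, 0.007]
force: [-2.8, -1.2, 21.6]
width: 0.302
```

Request:
step_arm --series '[[[0.02,0,0,-0.002,0],[0.02,0,0,-0.002,0],[0.02,0,0,-0.002,0],[0.02,0,0,-0.002,0],[0.02,0,0,-0.002,0],[0.02,0,0,-0.002,0]]]'

```text
clock: 15.35
position: [0.4994, 0.0077, 0.265]
ee_rot: [1.203, 2.894, 0.009]
force: [-6.6, 0.1, 25.5]
width: 0.301
```

Run:
```python
from h import *
o=observe();print(o['position'],yaw(),o['force'],o['ft_torque'],o['width']*.0918)
im,d=grab('side','s9'); cv2.imwrite('pics/s9c.png',cv2.resize(im[120:270,190:320],None,fx=4,fy=4)[:,:,::-1])
```

```text
[0.49942433 0.00765779 0.26495012] 44.852309169479376 [-6.5591988   0.07915648 25.51066783] [-0.3711329   2.08702535  0.03826976] 0.027660365540056735
```

View pics/s9c.png

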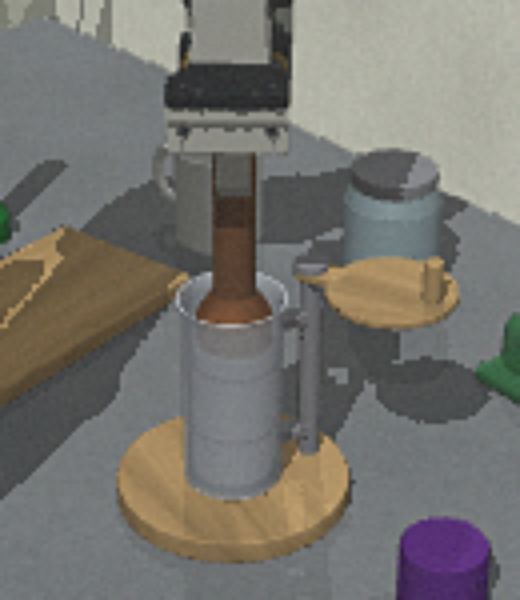

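About 27 N net on the hard stop, with height steady (foot about 0.1295). Now I'll lift the stomper out.

Request:
step_arm --series '[[[0.02,-0.001,0.0005,0.003,0],[0.02,-0.002,0.0005,0.01,0],[0.02,-0.002,0.0005,0.025,0],[0.02,-0.002,0.0005,0.045,0],[0.02,-0.002,0.0005,0.07,0],[0.02,-0.002,0.0005,0.1,0],[0.02,-0.002,0.0005,0.1,0],[0.02,-0.002,0.0005,0.1,0]]]'

```text
clock: 16.07
position: [0.4978, 0.0081, 0.3658]
ee_rot: [1.202, 2.893, 0.011]
force: [-0.6, -0.3, -2.6]
width: 0.305
```

Run:
```python
from h import *
o=observe();print(o['position'],yaw(),o['force'],o['ft_torque'],o['width']*.0918)
im,d=grab('side','s10'); cv2.imwrite('pics/s10c.png',cv2.resize(im[90:260,180:330],None,fx=3.5,fy=3.5)[:,:,::-1])
P=cloud('side',d).reshape(-1,3); P=P[d.ravel()>0]
a=np.hypot(P[:,0]-.4965,P[:,1]-.009)<.045
for lo,hi in((.11,.14),(.14,.155),(.155,.17),(.222,.235),(.235,.25),(.27,.3),(.3,.33),(.17,.182)):
    m=a&(P[:,2]>lo)&(P[:,2]<hi); print(lo,m.sum(),P[m].mean(0).round(4), P[m].min(0).round(4))
```

```text
[0.4977746  0.00813512 0.36578385] 44.85564634919231 [-0.61147826 -0.27709697 -2.58189527] [-0.04253744  0.07198441 -0.05708731] 0.02795748372842412
0.11 309 [ 0.4864 -0.0031  0.1268] [ 0.4601 -0.0296  0.11  ]
0.14 230 [0.4965 0.0069 0.1476] [ 0.459  -0.0283  0.1403]
0.155 224 [0.4987 0.0114 0.1619] [ 0.4575 -0.0312  0.155 ]
0.222 12 [ 0.4837 -0.0051  0.2338] [ 0.4714 -0.018   0.2321]
0.235 102 [ 0.4838 -0.0054  0.2423] [ 0.4698 -0.0196  0.2351]
0.27 127 [0.491  0.0013 0.2846] [ 0.4805 -0.0095  0.2701]
0.3 128 [0.4911 0.0012 0.315 ] [ 0.4812 -0.0085  0.3001]
0.17 1 [0.5212 0.029  0.1703] [0.5212 0.029  0.1703]
```

View pics/s10c.png

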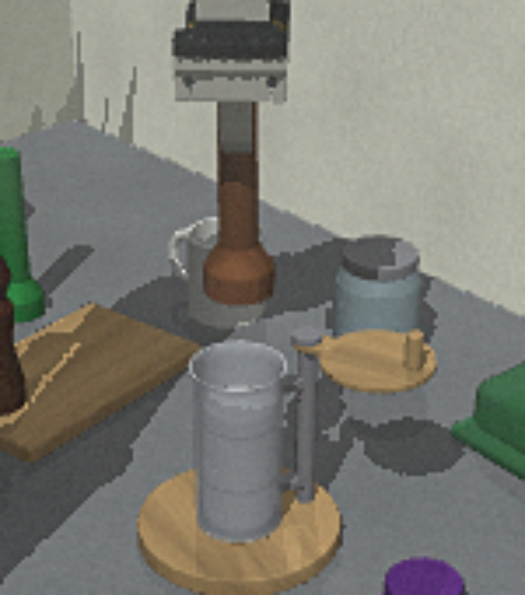

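Both tins are down below the rim, and the stomper is still upright in the grip. I'll take it back to its place on the board.

Request:
step_arm --series '[[[0.02,0.019,0.076,0,0],[0.02,0.038,0.151,0,0],[0.02,0.057,0.226,0,0],[0.02,0.075,0.302,0,0],[0.02,0.075,0.302,0,0],[0.02,0.075,0.302,0,0],[0.02,0.075,0.302,0,0],[0.02,0.075,0.302,0,0],[0.02,0.075,0.302,0,0],[0.02,0.075,0.302,-0.04,0],[0.02,0.075,0.302,-0.08,0],[0.02,0.075,0.302,-0.12,0],[0.02,0.075,0.302,-0.16,0],[0.02,0.075,0.302,-0.19,0],[0.02,0.075,0.302,-0.2,0],[0.02,0.075,0.302,-0.204,0],[0.02,0.075,0.302,-0.207,0],[0.02,0.075,0.302,-0.207,0],[0.02,0.075,0.302,-0.207,0]]]'

```text
clock: 17.7
position: [0.5731, 0.3106, 0.1593]
ee_rot: [1.203, 2.893, 0.013]
force: [-0.1, 0.7, -1.2]
width: 0.304
```

Run:
```python
from h import *
o=observe();print(o['position'],yaw(),o['force'],o['ft_torque'],o['width']*.0918)
im,d=grab('side','s11'); cv2.imwrite('pics/s11c.png',cv2.resize(im[100:220,140:270],None,fx=5,fy=5)[:,:,::-1])
```

```text
[0.57314142 0.31059023 0.15933199] 44.85802784559833 [-0.09074302  0.6616394  -1.24497651] [-0.01997141  0.00442439 -0.02715271] 0.02791720339154552
```

View pics/s11c.png

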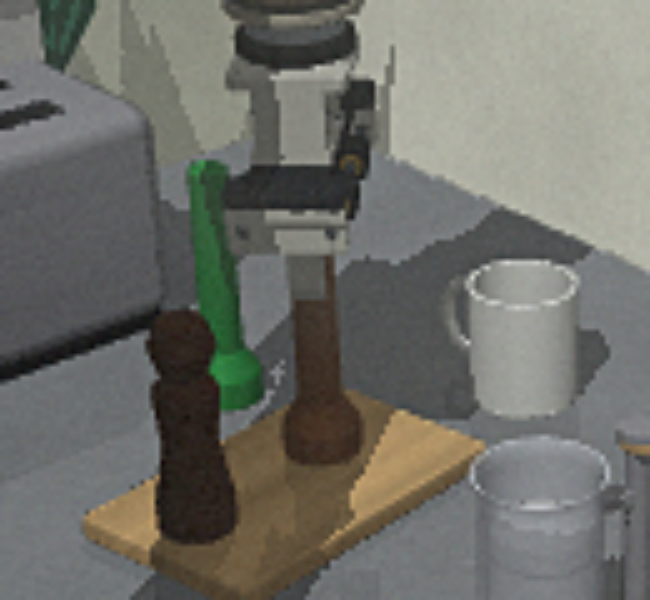

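Request:
step_arm --series '[[[0.02,0,0,-0.002,0],[0.02,0,0,-0.004,0],[0.02,0,0,-0.005,0],[0.02,0,0,-0.006,0],[0.02,0,0,-0.006,0],[0.02,0,0,-0.006,0]]]' --squeeze 25

```text
clock: 18.25
position: [0.5732, 0.3107, 0.1536]
ee_rot: [1.202, 2.893, 0.013]
force: [0.4, 0.2, 0.5]
width: 0.307
```

Request:
step_arm --series '[[[0.02,0,0,-0.0005,0],[0.02,0,0,-0.0005,0],[0.03,0,0,-0.0005,0],[0.033,0,0,-0.0005,0],[0.04,0,0,-0.0005,0],[0.05,0,0,0,0],[0.06,0,0,0,0],[0.06,0,0,0,0],[0.06,0,0,0,0],[0.06,0,0,0.02,0],[0.06,0,0,0.06,0],[0.06,0,0,0.1,0],[0.06,0,0,0.14,0],[0.06,0,0,0.14,0],[0.06,0,0,0.14,0]]]' --squeeze 10

```text
clock: 19.5
position: [0.5745, 0.3111, 0.2965]
ee_rot: [1.201, 2.89, 0.021]
force: [-0.4, 0.3, -0.6]
width: 0.653
```

Run:
```python
from h import *
o=observe();print(o['position'],yaw(),o['force'],o['ft_torque'],o['width']*.0918)
im,d=grab('side','s12'); cv2.imwrite('pics/s12c.png',cv2.resize(im[100:260,140:320],None,fx=4,fy=3.7)[:,:,::-1])
P=cloud('side',d).reshape(-1,3); P=P[d.ravel()>0]
a=np.hypot(P[:,0]-.571,P[:,1]-.309)<.03
for lo,hi in((.19,.205),(.15,.19),(.1,.15),(.06,.1)):
    m=a&(P[:,2]>lo)&(P[:,2]<hi); print(' st',lo,m.sum(),P[m].mean(0).round(4))
```

```text
[0.57450664 0.31110481 0.29652192] 44.85974428900631 [-0.402801    0.29273252 -0.56548797] [-0.03887801  0.02327194 -0.0775642 ] 0.05994405283295097
 st 0.19 42 [0.5703 0.3062 0.1971]
 st 0.15 99 [0.5683 0.3033 0.1693]
 st 0.1 119 [0.5678 0.3035 0.1246]
 st 0.06 95 [0.5678 0.3029 0.0801]
```

View pics/s12c.png

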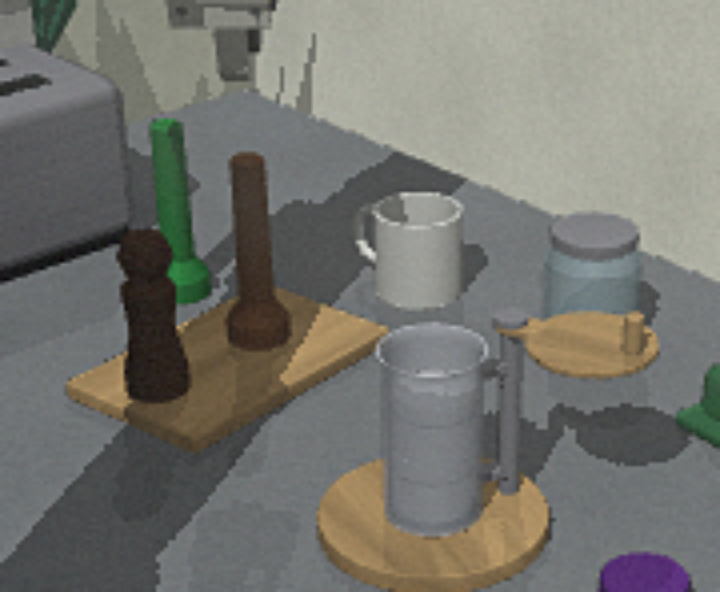

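The stomper stands upright in its original place. Now the cover: I'll straddle the peg at about (0.584, -0.097) with the jaws along the swing direction.

Request:
step_arm --series '[[[0.045,0.009,-0.1,0,-27],[0.045,0.009,-0.2,0,-27],[0.045,0.009,-0.3,0,-27],[0.045,0.009,-0.408,0,-27],[0.045,0.009,-0.408,0,-27],[0.045,0.009,-0.408,0,-27],[0.045,0.009,-0.408,0,-27],[0.045,0.009,-0.408,0,-27],[0.045,0.009,-0.408,0,-27],[0.045,0.009,-0.408,0,-27],[0.045,0.009,-0.408,0,-27],[0.045,0.009,-0.408,0,-27],[0.045,0.009,-0.408,-0.03,-27],[0.045,0.009,-0.408,-0.06,-27],[0.045,0.009,-0.408,-0.065,-27],[0.045,0.009,-0.408,-0.065,-27],[0.045,0.009,-0.408,-0.065,-27]]]'

```text
clock: 20.97
position: [0.5826, -0.0963, 0.2296]
ee_rot: [1.842, 2.531, 0.011]
force: [0.1, 0.5, 0.2]
width: 0.488
```

Run:
```python
from h import *
o=observe();print(o['position'],yaw(),o['force'],o['joints'].round(2),o['width']*.0918)
im,d=grab('side','s13'); cv2.imwrite('pics/s13c.png',cv2.resize(im[130:230,220:340],None,fx=6,fy=6)[:,:,::-1])
```

```text
[ 0.58263905 -0.0962766   0.2296084 ] 17.93050793135198 [0.13895632 0.4614337  0.17644418] [-0.38  0.42  0.64  1.72 -0.28  1.07  0.67] 0.044799480975515706
```

View pics/s13c.png

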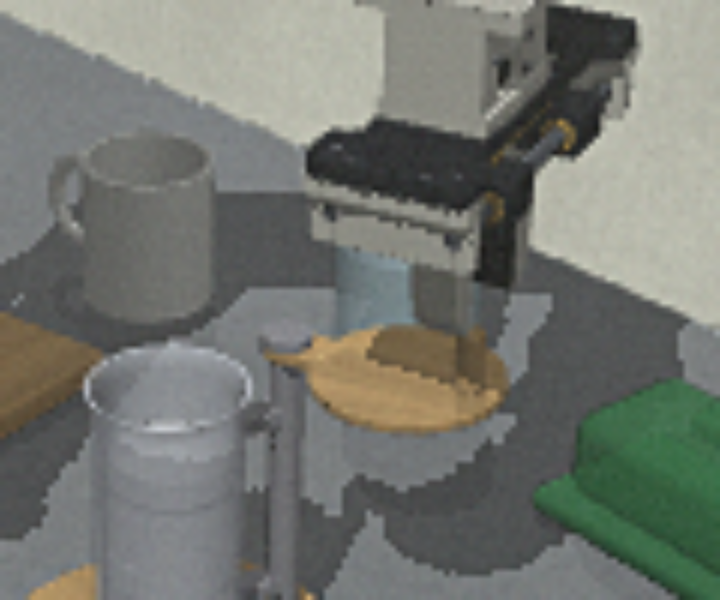

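Request:
step_arm --series '[[[0.045,0.001,0,-0.008,0],[0.045,0.001,0,-0.016,0],[0.045,0.001,0,-0.024,0],[0.045,0.001,0,-0.034,0],[0.045,0.001,0,-0.034,0],[0.022,0.001,0,-0.034,0],[0.022,0.001,0,-0.034,0],[0.022,0.001,0,-0.034,0],[0.022,0.001,0,-0.034,0]]]' --squeeze 4

```text
clock: 21.77
position: [0.5844, -0.0968, 0.1968]
ee_rot: [1.841, 2.529, 0.013]
force: [0.2, -0.5, 0.0]
width: 0.265
```

Run:
```python
from h import *
o=observe();p=o['position'];print(p,yaw(),o['force'],o['width']*.0918)
H=np.array([.5554,-.0095]); q=p[:2]-H; f0=np.degrees(np.arctan2(q[1],q[0])); r=np.hypot(*q); print(f0,r)
for a in range(0,136,7):
    f=np.radians(f0-a); print(a,(H+.092*np.array([np.cos(f),np.sin(f)])-p[:2]).round(4))
im,d=grab('side','s14'); cv2.imwrite('pics/s14c.png',cv2.resize(im[130:230,220:340],None,fx=6,fy=6)[:,:,::-1])
```

```text
[ 0.58439638 -0.09680922  0.1967886 ] 17.90864858094824 [ 0.22089122 -0.51180608  0.01258402] 0.024307181823588434
-71.62808758242842 0.09199831101961317
0 [ 0. -0.]
7 [-0.0109 -0.0029]
14 [-0.022  -0.0044]
21 [-0.0332 -0.0046]
28 [-0.0444 -0.0034]
35 [-0.0553 -0.0008]
42 [-0.0659  0.003 ]
49 [-0.0759  0.0081]
56 [-0.0852  0.0144]
63 [-0.0936  0.0218]
70 [-0.1011  0.0302]
77 [-0.1075  0.0394]
84 [-0.1128  0.0493]
91 [-0.1168  0.0598]
98 [-0.1195  0.0707]
105 [-0.1208  0.0819]
112 [-0.1208  0.0931]
119 [-0.1194  0.1043]
126 [-0.1167  0.1152]
133 [-0.1126  0.1256]
```

View pics/s14c.png

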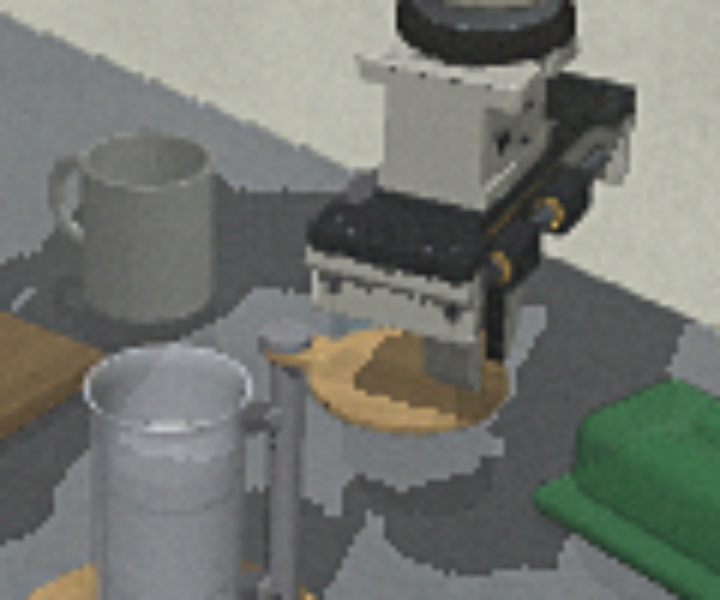

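The fingers straddle the peg (hidden between them at crop (475,350)). I'll swing the cover along the arc, turning with it.

Request:
step_arm --series '[[[0.022,-0.011,-0.003,0,-7],[0.022,-0.022,-0.0045,0,-14],[0.022,-0.033,-0.0045,0,-21],[0.022,-0.0445,-0.0035,0,-28],[0.022,-0.0555,-0.001,0,-35],[0.022,-0.066,0.003,0,-42],[0.022,-0.076,0.008,0,-49],[0.022,-0.085,0.0145,0,-56],[0.022,-0.0935,0.022,0,-63],[0.022,-0.101,0.03,0,-70],[0.022,-0.1075,0.0395,0,-77],[0.022,-0.113,0.0495,0,-84],[0.022,-0.117,0.06,0,-91],[0.022,-0.1195,0.0705,0,-98],[0.022,-0.121,0.082,0,-105],[0.022,-0.121,0.093,0,-112],[0.022,-0.121,0.093,0,-112],[0.022,-0.121,0.093,0,-112],[0.022,-0.121,0.093,0,-112]]]'

```text
clock: 23.4
position: [0.4635, -0.0043, 0.197]
ee_rot: [3.125, -0.105, -0.009]
force: [0.6, -0.4, 0.3]
width: 0.242
```

Run:
```python
from h import *
o=observe();p=o['position'];print(p,yaw(),o['force'],o['width']*.0918,o['joints'].round(2))
H=np.array([.5554,-.0095]); q=p[:2]-H; f0=np.degrees(np.arctan2(q[1],q[0]));print(f0,np.hypot(*q))
for a in (0,4,8,10,12,14,16,18,20,22,24):
    f=np.radians(f0-a); print(a,(H+.092*np.array([np.cos(f),np.sin(f)])-p[:2]).round(4))
im,d=grab('side','s15'); cv2.imwrite('pics/s15c.png',cv2.resize(im[130:230,200:320],None,fx=6,fy=6)[:,:,::-1])
```

```text
[ 0.46346851 -0.00430887  0.19695335] -93.85377454274271 [ 0.64955689 -0.35398211  0.26293289] 0.022245077014620616 [-1.04  0.43  1.26  2.06 -0.48  1.   -1.17]
176.76809000478346 0.0920779386598696
0 [ 0.0001 -0.    ]
4 [0.0007 0.0064]
8 [0.0017 0.0127]
10 [0.0024 0.0159]
12 [0.0032 0.019 ]
14 [0.0041 0.0221]
16 [0.0051 0.0251]
18 [0.0062 0.0281]
20 [0.0074 0.0311]
22 [0.0087 0.034 ]
24 [0.0101 0.0369]
```

View pics/s15c.png

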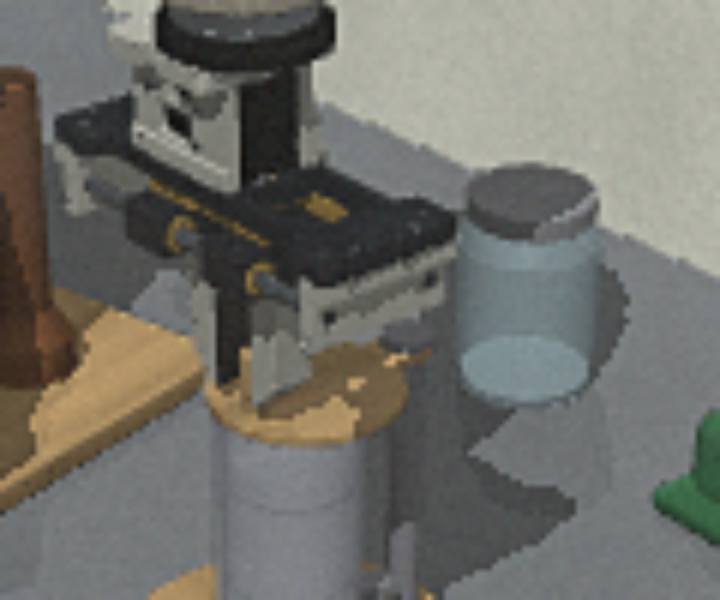

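Joint 3 is near its limit (1.26 of 1.32), so I'll finish the last bit by translating, without further turning, in small checked steps.

Request:
step_arm --series '[[[0.022,0.0007,0.0065,0,2],[0.022,0.0017,0.0125,0,4],[0.022,0.0017,0.0125,0,4]]]'

```text
clock: 23.7
position: [0.4654, 0.0091, 0.197]
ee_rot: [3.128, 0.01, -0.008]
force: [0.2, -0.5, 0.8]
width: 0.241
```

Run:
```python
from h import *
o=observe();p=o['position'];print(p,yaw(),o['force'],o['joints'].round(3))
```

```text
[0.46541579 0.00907878 0.19701182] -89.61892590665167 [ 0.17138828 -0.54025992  0.80234512] [-1.053  0.424  1.241  2.06  -0.466  0.992 -1.136]
```

Request:
step_arm --series '[[[0.022,0.001,0.004,0,1],[0.022,0.0025,0.008,0,2],[0.022,0.0035,0.011,0,3],[0.022,0.0045,0.013,0,3],[0.022,0.0045,0.013,0,3]]]'

```text
clock: 24.12
position: [0.4697, 0.0216, 0.1969]
ee_rot: [3.125, 0.092, -0.009]
force: [-0.4, -3.0, 0.5]
width: 0.241
```

Request:
step_arm --series '[[[0.022,0.0003,0.001,0,0],[0.022,0.0006,0.002,0,0],[0.022,0.0006,0.002,0,0],[0.022,0.0006,0.002,0,0]]]'

```text
clock: 24.45
position: [0.4697, 0.022, 0.1969]
ee_rot: [3.123, 0.09, -0.01]
force: [-2.9, -8.1, 2.1]
width: 0.241
```

It is stalled against the stop with about 8 N. I'll centre, open and lift away.

Request:
step_arm --series '[[[0.022,-0.001,-0.004,0,0],[0.022,-0.001,-0.004,0,0],[0.04,-0.001,-0.004,0,0],[0.04,-0.001,-0.004,0,0],[0.04,-0.001,-0.004,0,0],[0.04,-0.001,-0.004,0.03,0],[0.04,-0.001,-0.004,0.06,0],[0.04,-0.001,-0.004,0.1,0],[0.04,-0.001,-0.004,0.1,0],[0.04,-0.08,-0.1,0.12,30],[0.04,-0.08,-0.1,0.12,30],[0.04,-0.08,-0.1,0.12,30],[0.04,-0.08,-0.1,0.12,30],[0.04,-0.08,-0.1,0.12,30],[0.04,-0.08,-0.1,0.12,30]]]'

```text
clock: 25.7
position: [0.3892, -0.0789, 0.3168]
ee_rot: [2.996, 0.903, 0.002]
force: [0.6, 0.7, -0.0]
width: 0.434
```

Run:
```python
from h import *
o=observe();p=o['position'];print(p,yaw(),o['force'],o['joints'].round(3))
im,d=grab('side','s16'); cv2.imwrite('pics/s16c.png',cv2.resize(im[110:300,150:380],None,fx=3,fy=3)[:,:,::-1])
it,dt=grab('top','t16'); cv2.imwrite('pics/t16c.png',cv2.resize(it[130:260,100:410],None,fx=2.5,fy=2.5)[:,:,::-1])
from scipy.optimize import least_squares
for n,dd in(('side',d),('top',dt)):
    P=cloud(n,dd).reshape(-1,3); P=P[dd.ravel()>0]
    m=(abs(P[:,2]-.172)<.004)&(np.hypot(P[:,0]-.4965,P[:,1]-.009)<.053)
    if m.sum()>10:
        e,r=cv2.minEnclosingCircle(P[m][:,:2].astype(np.float32)); print(n,'disc',e,r,m.sum(),np.sort(P[m],0)[[3,-4]])
    m=(P[:,2]>.188)&(P[:,2]<.208)&(np.hypot(P[:,0]-.4676,P[:,1]-.018)<.03)
    if m.sum(): print(' peg',P[m].mean(0),m.sum())
```

```text
[ 0.38921151 -0.07892563  0.31682658] -56.451349090648755 [ 0.63849349  0.71384189 -0.03759656] [-1.288 -0.29   1.13   2.015  0.288  1.263 -1.249]
side disc (0.49868038296699524, 0.006187714170664549) 0.04953574389219284 443 [[ 0.45147389 -0.03645454  0.16842724]
 [ 0.54491898  0.05023102  0.17591958]]
 peg [0.46590328 0.01487582 0.19734407] 36
top disc (0.49905163049697876, 0.008934590965509415) 0.04856351390480995 518 [[ 0.45298182 -0.0300515   0.16810407]
 [ 0.54428659  0.05383578  0.17579258]]
 peg [0.46708028 0.01914807 0.20106969] 15
```

View pics/s16c.png

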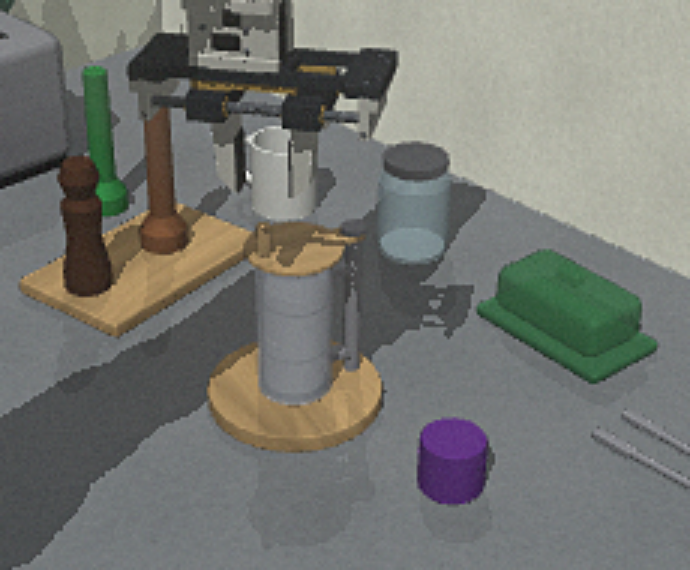

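View pics/t16c.png

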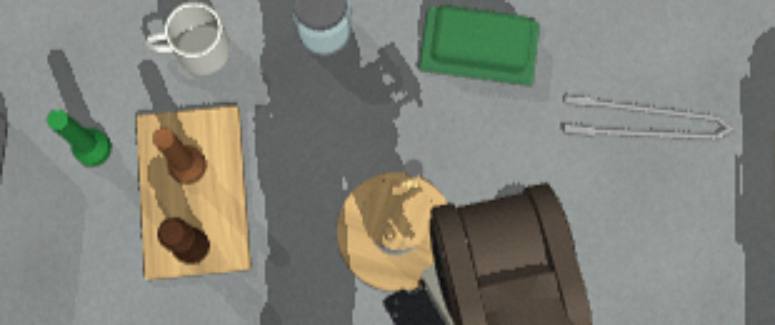

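The cover is shut: the peg measures (0.4665, 0.017) against (0.4676, 0.018) predicted. Both tins are below it, the stomper is upright on the board and the bystanders look unmoved. The gripper is clear, so I'll hand the job in.

```bash
python3 -c "
from cell import arm,observe
o=observe();print(o['clock'],abs(o['dq']).max());print(arm.sign_off())"
```

```text
25.8 0.05126748684054162
the job is handed in; nothing more can be done
None
```

I put the white tin into the tube on top of the lower one and pressed the stack home with the stomper. I then stood the stomper back on the board and swung the cover shut. The job was handed in at 25.8 s, with the gripper clear of everything; sign-off gives no verdict.

My last checks:
- **Pressing:** the stomper's foot stopped at about 0.1295 m, against 0.130 m expected with the floor fully home. It held there under about 27 N.
- **Stomper:** it stands upright within about 2 mm of its starting spot.
- **Cover:** it stalled against its stop under about 8 N. The peg, averaged over the two cameras, then measured about 1.5 mm from its predicted shut position.
- **Other things:** the bystanders and both look-alikes look unmoved in the last pictures, but I did not re-measure them.

The two cameras disagreed by 2–4 mm in y throughout, so I used their averages. Joint 3 came within 0.06 rad of its limit during the cover swing, so I finished without turning further in that direction.

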